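# Seat the inspection mirror in its three-point mount

### The arm

A 6-joint arm with a two-finger parallel gripper is mounted at the origin on the work surface. World frame = base frame: x ahead of the robot, y to its left, z up, the work surface at z = 0. Lengths are in m, angles in degrees, forces in N, time in s.
With the tool pointing down it reaches from about 0.25 to 0.725 m from the base axis. Payload 9.7 kg.
Tool frame: the origin (TCP) lies at the very end of the fingers, on their centre line; the grasp point (between the pads) lies 19 mm behind it (bot.pinch_z is the distance from the TCP to the grasp point, in m); x points along the fingers, z is the direction in which the jaws open and shut, and the axes are right-handed (so a half turn about x gives the same grasp; the last joint's range is limited). The gripper opens to 85 mm and grips with 20 to 120 N. Pads are 22 mm wide; open, the fingers measure 114 mm over their backs; the gripper's body (76 mm by 85 mm) begins 54 mm behind the grasp point. The pads swing forward as they close: fully open they stand 13 mm farther back than shut.
Start: joints at [70.015, 4.979, 10.078, 95.1, 0, 90], TCP at [0.188, 0.517, 0.231] pointing down, gripper open.
Joint ranges: [-179.16, 179.16], [-48.56, 103.87], [-65.8, 70.77], [-126.05, 130.52], [-82.76, 87.17], [-180, 180]. Speed limits (degrees/s): [127.2, 127.2, 147.25, 180, 180, 180].

### API

Orientations are given as [roll, pitch, yaw] about the fixed x, y, z axes, in that order (R = Rz(yaw) Ry(pitch) Rx(roll)).
In Python, from workcell import bot gives the robot as it stands.
- The arm moves only by the tool play_rows, never from a script. Its argument "rows" is a list of rows, each a list of 3 entries, a list of its own where there are three numbers: the shift along the tool's x, y, z in cm, then the turn about the tool's x in degrees, then the finger opening in cm, from 0 to 8.54. A call has 1 to 12 rows; each row is the pose to reach, as a shift and turn from the pose commanded when the call began, along the tool's axes at that moment; what a row does not reach only later rows make up. A row lasts 1/12 s, in which the tool goes at most 41.7 mm and 7.16 degrees, less where a joint would pass 70% of its speed; a pose out of reach is approached as far as the arm can. A call with a gripper value outside its range is refused whole. The fingers move at their own pace and stop on an object; "squeeze" is the grip in N (left out, the last holds). Time passes only in rows, so rows that repeat a pose let the fingers close. It gives the time, the measured TCP pose, the force and the opening at its end, in the units of the state.
- bot.get_obs(): the state, without advancing time (a new reading comes with each control period).
- bot.camera(name): name is "side" or "top"; returns (picture, depth): 420x560x3 uint8, blue, green, red; 420x560 float32, m along the optical axis (not along the pixel's ray), 0 where there is no reading.
- bot.camera_model(name): a dict with "fx", "fy", "cx", "cy" (pixels), "k1" (the pictures are not rectified: a ray, as slopes to the right and down, at radius r is drawn at 1 + k1 r^2 times it, then the intrinsics apply), "origin" and "attitude" of the camera in the world. Camera axes: x right, y down, z forward; pixel columns grow to the right and rows downward; lengths in m; the calibration is good to about 2 mm. A picture is of the moment at which its call begins. camera_model takes no time and is no camera call.
- bot.job_done(): hands the job in, once; it reports no verdict.
The state is a dict: "time": time; "q": joint angles; "qd": joint speeds; "joint_efforts": joint torques, N m; "ee_pos": TCP position; "tcp_rot": TCP orientation; "wrist_force": force on the tool from outside, world axes, zero at the start; "torque": the same for the moment, N m; "opening": finger opening in m.
Only numpy, scipy, OpenCV 4.12 (cv2) and the standard library are available. Lean on these libraries where they do the work, as an engineer would, in place of code of your own. Each camera call takes 0.05 s, during which the arm holds its last target.

### The job

Pick up the block with the sloping mirror and seat it in the blue three-point mount, mirror's low end towards the two steel studs: push the sprung brass plunger back with the block, feeling for it, then press the block down past the studs until it sits fully home on the three brass pads, held between studs and plunger so that it cannot rock, and let go. Work gently: never drive the plunger to the end of its travel or press hard on the mount, and leave the orange-topped blank and the glue bottle where they are.

Things in the scene. Friction and masses are not known exactly. Their poses are not given: they have to be found in the camera images.
- optic_grip (a point): Mirror block, 0.36-0.53 kg: pine, 64 mm long (x), 36 wide (y), 40 high, with a sloping pale-blue mirror on top (58 mm in all). Point: middle of length and width, 24 mm above the underside. Its +x end has an upright 90-degree vee groove, 14 mm wide, 7 deep, full height, where the plunger nose beds, nose tip 27.5 mm from this point. Grasp across the 36 mm. Stands on a 3 mm mat.
- optic_front (a point): Middle of the mirror block's flat -x end, under the low end of the mirror, 32 mm from optic_grip along the block's -x. This end goes against the studs.
- mount: Fixed steel base plate of the mount, 240 x 100 x 12 mm, x along its length; origin at the centre of its underside. Clamped on it is a blue carriage (plate 56 mm wide, top at 20 mm) with pads, studs and plunger. The carriage was left anywhere within 12 mm either way along the mount's x: this shift is NOT in any measured pose and must be felt or seen. Add it to all x given below.
- mount_seat (a point): Where optic_grip is when the block is seated, for carriage shift 0 (point on the base, mount x 0, y 0, z 50 mm; axes of mount; block's x along mount x). Three brass pads, tops at mount z 26 mm, at x,y (-22,+-11) and (22,0) mm carry the block. Friction at nose and studs can hold it up short of the pads, so it must be pressed down.
- mount_studs (a point): For carriage shift 0: midway between the tops of the two upright steel studs (10 mm diameter, mount x -37, y +-11, tops at z 38 mm); their faces towards the block lie at x -32. The block passes over them only with its underside above z 38, and goes down past them only with the plunger pushed back more than 6 mm.
- mount_nose (a point): For carriage shift 0: tip of the free brass plunger, mount x 21.5, y 0, z 46 mm; a ball nose of 12 mm diameter that moves along +x when pushed. Its blue housing begins at x 51 mm and is 66 mm high.
- plunger (a joint): How far the spring plunger is pushed back, m: 0 free, 0.006 with the block seated, 0.011 end of travel (not to be reached; keep under 0.0105). It needs 3.2 N to start and 0.8 N more per mm, and is damped (0.25 N per mm/s).
- blank_grip (a point): The spare blank on the same mat: the same pine block without a mirror, flat orange top, 43 mm high; point at its middle, 24 mm up. Leave it alone.
- glue: White glue bottle with a red cap, 44 mm diameter, 130 mm high; origin at the centre of its underside. Leave it alone.
- optic: The same mirror block; origin at the centre of its underside, axes as for optic_grip.

How it is judged (in metres and radians):
On the way:
1. the mirror block, lifted off the mat and above the mount, pushes the plunger back (value of joint plunger above 0.005 m and z of optic_grip in the frame of mount above 0.056 m), for 0.1 s.
At the end, for the whole second after the job is handed in: Mirror block released, at rest on the three pads (height within 1.5 mm, level within 0.03 rad), in line with the mount (0.035 rad, 3 mm sideways), low end of the mirror at the studs, plunger pushed back 4.5 to 7.2 mm, so that studs, plunger and pads all bear (z of optic_grip in the frame of mount between 0.0485 and 0.0515 m and y of optic_grip in the frame of mount between -0.003 and 0.003 m and x of optic_front in the frame of mount between -0.047 and -0.017 m and angle between the x axis of optic_grip and the x axis of mount, either way round below 0.035 rad and angle between optic_grip's own z axis and vertical below 0.03 rad and value of joint plunger between 0.0045 and 0.0072 m and linear speed of optic below 0.01 m/s and contact force between the fingers and optic below 0.1 N); the robot touches nothing.
It fails at once if the plunger is driven to the end of its travel (over 10.5 mm) (value of joint plunger above 0.0105 m).
It fails at once if the mirror block is pressed on the mount with more than 45 N (contact force between optic and mount above 45 N).
It fails at once if the robot presses on the mount itself with more than 15 N (contact force between the arm and mount above 15 N).
It fails at once if the blank is moved more than 15 mm (distance of blank_grip from where it was at the start of the episode above 0.015 m).
It fails at once if the glue bottle is moved more than 30 mm (distance of glue from where it was at the start of the episode above 0.03 m).
It also fails if it takes over 64 s, if anything falls off the work surface, if the arm or the gripper's body presses on something with over 40 N, if the wrist force passes 120 N, or if a joint passes its speed limit or range.

## Working session

There is one attempt and no reset: what is moved stays moved. The work goes in short steps, Python scripts to look and compute and a tool call to move; the robot and the scene stay as the last step left them, time stands still between calls to the robot, and variables do not carry over. Pictures are saved under pics/ and viewed, and the job is handed in when it is done.

Besides the shell and the picture viewer there is one more tool, called after "Request:" as name([rows], argument=value, ...), one row to a line, values as JSON. play_rows: Moves the arm, as the interface text tells. Its arguments: {"type":"object","properties":{"rows":{"type":"array"},"squeeze":{"type":"number"}},"required":["rows"]}

```bash
ls; mkdir -p pics; python3 - <<'E'
from workcell import bot
import cv2,numpy as np
for n in ("side","top"):
    p,d=bot.camera(n); cv2.imwrite(f"pics/{n}0.png",p); np.save(f"pics/{n}0.npy",d); print(n,bot.camera_model(n))
print(bot.get_obs(),bot.pinch_z)
E
```

```text
pics
side {'fx': 454.50511979108734, 'fy': 454.50511979108734, 'cx': 278.5952399460473, 'cy': 207.39172826943857, 'k1': -0.08555607328722527, 'origin': array([0.31589568, 0.63726889, 0.47707055]), 'attitude': array([-120.06216765,   -0.86095229, -157.29708111])}
top {'fx': 522.3525789547886, 'fy': 522.3525789547886, 'cx': 280.37088852587385, 'cy': 216.02498878293412, 'k1': -0.204658096447016, 'origin': array([ 0.4604535 , -0.02665136,  1.02429603]), 'attitude': array([-170.97850655,    0.9953093 ,  -88.50443433])}
{'time': 0.1, 'q': array([7.00157688e+01, 5.00671877e+00, 1.00368847e+01, 9.50993209e+01,
       1.61536572e-03, 8.99990749e+01]), 'qd': array([-0.06161841, -0.05982704,  0.04452659,  0.04131748, -0.02725893,
       -0.00110039]), 'joint_efforts': array([-4.04023094e-04, -5.21562552e+01,  4.65654051e+01,  1.60191930e-02,
       -1.51627472e-05,  4.43460863e-06]), 'ee_pos': array([0.18788668, 0.5166803 , 0.23064688]), 'tcp_rot': array([ 178.66096761,   89.93082617, -111.32233942]), 'wrist_force': array([0.21079379, 0.09053084, 0.81212757]), 'torque': array([ 0.02127905, -0.02947238, -0.01327634]), 'opening': 0.08548256109231979} 0.0187
```

View pics/side0.png

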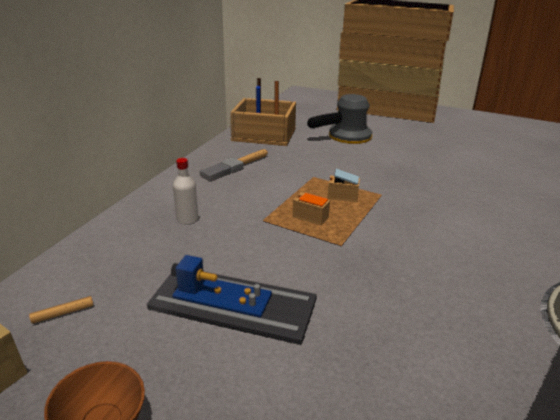

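View pics/top0.png

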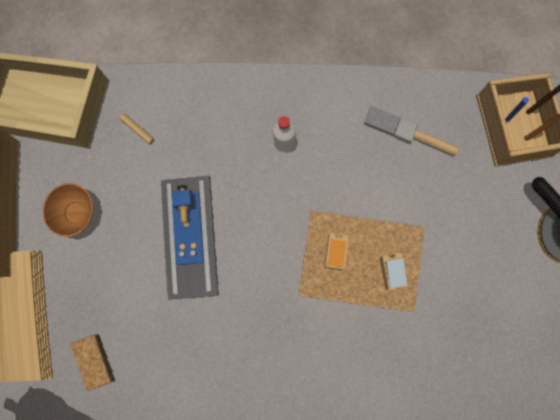

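The side view shows the mount at about (232,300), the blank at (312,208) and the mirror block at (344,187). In the top view the mount is at (189,237), the blank at (338,251) and the mirror block at (395,271). I'll zoom in next.

```bash
cat > h.py <<'E'
import numpy as np,cv2
from scipy.spatial.transform import Rotation as R
from workcell import bot
def cam(n):
    m=bot.camera_model(n); return m,R.from_euler('xyz',m['attitude'],degrees=True).as_matrix()
def rays(n,uv):
    m,A=cam(n); K=np.array([[m['fx'],0,m['cx']],[0,m['fy'],m['cy']],[0,0,1]])
    s=cv2.undistortPoints(np.array(uv,float).reshape(-1,1,2),K,np.array([m['k1'],0,0,0.]))[:,0]
    return m['origin'],np.c_[s,np.ones(len(s))]@A.T
def onplane(n,uv,z):
    o,d=rays(n,uv); return o+d*((z-o[2])/d[:,2])[:,None]
def proj(n,P):
    m,A=cam(n); c=(np.atleast_2d(P)-m['origin'])@A; s=c[:,:2]/c[:,2:]
    s=s*(1+m['k1']*(s**2).sum(1))[:,None]
    return s*[m['fx'],m['fy']]+[m['cx'],m['cy']]
def cloud(n,d):
    v,u=np.mgrid[:d.shape[0],:d.shape[1]]; o,r=rays(n,np.c_[u.ravel(),v.ravel()])
    return (o+r*d.reshape(-1,1)).reshape(*d.shape,3)
def tri(uvs,uvt):
    o1,d1=rays('side',[uvs]);o2,d2=rays('top',[uvt])
    d1=d1[0]/np.linalg.norm(d1);d2=d2[0]/np.linalg.norm(d2)
    s=np.linalg.lstsq(np.c_[d1,-d2],o2-o1,rcond=None)[0]
    a,b=o1+s[0]*d1,o2+s[1]*d2
    return (a+b)/2,np.linalg.norm(a-b)
E
python3 - <<'E'
import cv2
t=cv2.imread('pics/top0.png');s=cv2.imread('pics/side0.png')
def z(im,x,y,w,h,k): return cv2.resize(im[y:y+h,x:x+w],None,fx=k,fy=k,interpolation=cv2.INTER_CUBIC)
cv2.imwrite('pics/tm.png',z(t,150,170,80,135,4.4))
cv2.imwrite('pics/tb.png',z(t,310,220,110,80,7))
cv2.imwrite('pics/sm.png',z(s,145,250,175,90,4.5))
cv2.imwrite('pics/sb.png',z(s,280,160,95,75,8))
E
```

```text
(no output)
```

View pics/tm.png

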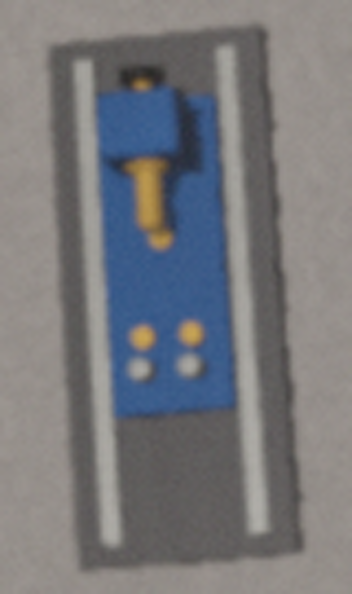

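View pics/tb.png

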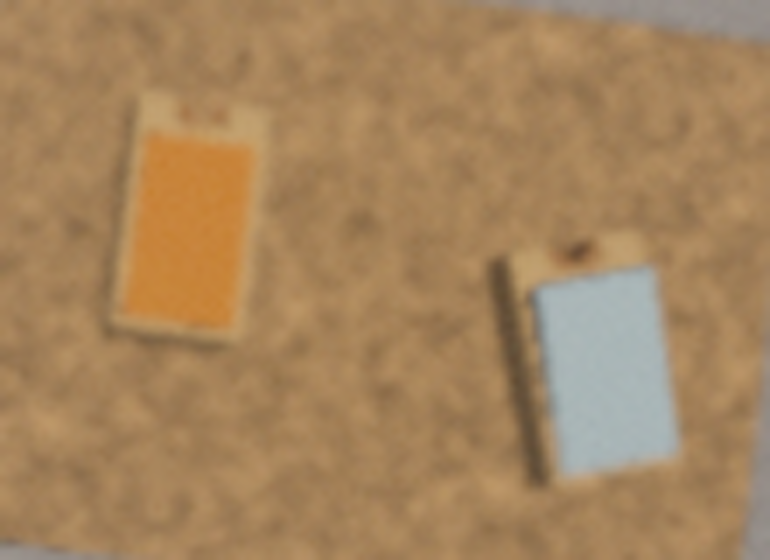

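View pics/sm.png

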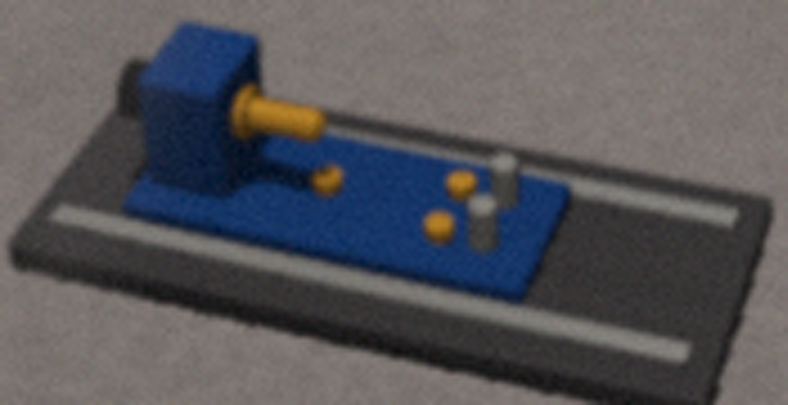

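View pics/sb.png

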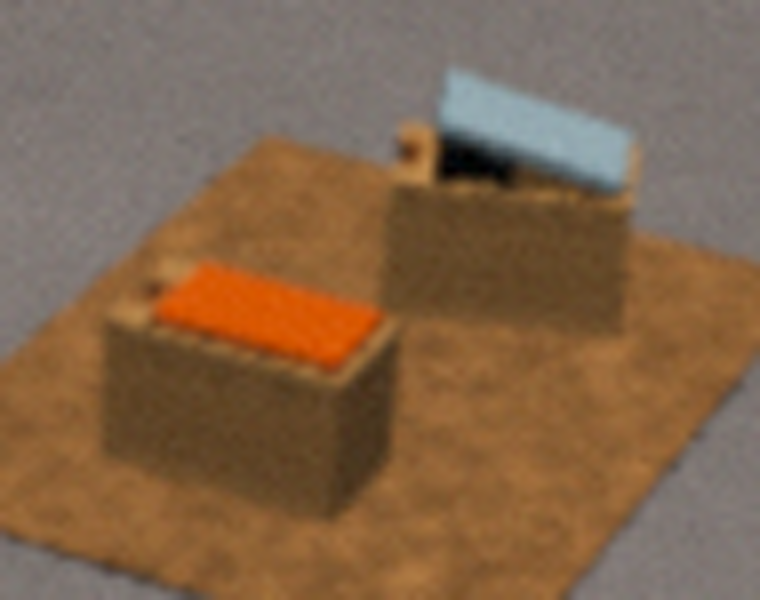

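The mirror block's vee end points up in the top image, the same way as the mount's housing. The mirror's low end is down, towards the studs' side. Next I'll measure positions.

```bash
python3 - <<'E'
from h import *
t=cv2.imread('pics/top0.png');s=cv2.imread('pics/side0.png')
dt=np.load('pics/top0.npy');ds=np.load('pics/side0.npy')
ct=cloud('top',dt);cs=cloud('side',ds)
hv=cv2.cvtColor(t,cv2.COLOR_BGR2HSV);hs=cv2.cvtColor(s,cv2.COLOR_BGR2HSV)
def blobs(mask,box,mn=3):
    m=np.zeros_like(mask);x,y,w,h=box;m[y:y+h,x:x+w]=mask[y:y+h,x:x+w]
    n,l,st,c=cv2.connectedComponentsWithStats(m);return [(st[i][4],c[i].round(2),l==i) for i in range(1,n) if st[i][4]>=mn]
print("table z",np.nanmedian(ct[300:330,230:280,2]),ct[300:330,230:280,2].std(),"zero frac",(dt==0).mean())
for nm,im,c,box in(("top",hv,ct,(150,170,80,135)),("side",hs,cs,(145,250,175,90))):
    for lab,lo,hi in(("yellow",(12,120,110),(28,255,255)),("stud",(0,0,105),(180,45,255)),("blue",(105,120,30),(125,255,255))):
        if lab=='stud': box2=(178,240,25,20) if nm=='top' else (245,283,20,26)
        else: box2=box
        for a,ce,m in blobs(cv2.inRange(im,lo,hi),box2):
            print(nm,lab,a,ce,"z med",np.median(c[m][:,2]).round(4),c[m].mean(0).round(4))
# mirror
for nm,im,c,box in(("top",hv,ct,(370,240,50,60)),("side",hs,cs,(325,165,40,30))):
    for a,ce,m in blobs(cv2.inRange(im,(85,25,110),(110,255,255)),box,20):
        P=c[m]; print(nm,"mirror",a,ce,P.mean(0).round(4),P.min(0).round(3),P.max(0).round(3)); print(cv2.minAreaRect(np.argwhere(m)[:,::-1].astype(np.float32)))
# mount plate
m=(ct[...,2]>0.007)&(ct[...,2]<0.016);m[:,:150]=0;m[:,230:]=0;m[:165]=0;m[310:]=0
r=cv2.minAreaRect(np.argwhere(m)[:,::-1].astype(np.float32));print(m.sum(),r)
E
```

```text
table z -1.5348191673925093e-05 0.07912558778442708 zero frac 0.004060374149659864
top yellow 3 [181.33 188.33] z med 0.0537 [0.6635 0.1858 0.0533]
top yellow 78 [183.72 214.58] z med 0.0508 [0.6134 0.1793 0.0483]
top yellow 8 [182.12 246.12] z med 0.0264 [0.5549 0.1837 0.0266]
top yellow 10 [193.2 245.5] z med 0.0251 [0.5569 0.1622 0.0251]
top stud 12 [181.5  246.83] z med 0.0219 [0.5458 0.1677 0.1054]
top stud 6 [191.67 247.  ] z med 0.02 [0.5543 0.166  0.0203]
top stud 21 [181.38 253.48] z med 0.0385 [0.5396 0.182  0.0381]
top stud 23 [192.7  252.74] z med 0.0361 [0.542  0.1609 0.0338]
top blue 1420 [187.17 227.56] z med 0.0207 [0.5903 0.1744 0.0324]
side yellow 113 [206.43 274.76] z med 0.0508 [0.6166 0.1819 0.0486]
side yellow 16 [217.69 289.5 ] z med 0.0259 [0.5992 0.1812 0.0255]
side yellow 20 [247.15 290.  ] z med 0.0261 [0.5577 0.1648 0.0261]
side yellow 20 [242.  299.5] z med 0.0259 [0.5552 0.187  0.0261]
side stud 4 [247.5  284.75] z med 0.0141 [0.5692 0.1405 0.014 ]
side stud 16 [256.19 285.69] z med 0.0384 [0.5432 0.1633 0.0382]
side stud 3 [263. 288.] z med 0.0138 [0.5437 0.1378 0.0139]
side stud 18 [251.89 294.94] z med 0.0382 [0.5411 0.1825 0.0362]
side blue 2454 [214.86 290.42] z med 0.0211 [0.5987 0.1904 0.0311]
side blue 14 [251.93 289.14] z med 0.02 [0.555  0.1538 0.0202]
side mirror 167 [346.13 175.6 ] [ 0.5116 -0.2166  0.0573] [ 0.316 -0.244  0.048] [0.538 0.637 0.477]
((346.14813232421875, 175.57684326171875), (24.068384170532227, 7.031744003295898), 19.29004669189453)
3751 ((188.14479064941406, 237.40847778320312), (120.86898040771484, 50.94593048095703), 86.00909423828125)
```

```bash
python3 - <<'E'
from h import *
t=cv2.imread('pics/top0.png');s=cv2.imread('pics/side0.png')
dt=np.load('pics/top0.npy');ds=np.load('pics/side0.npy')
ct=cloud('top',dt);cs=cloud('side',ds)
def rect(P,lab):
    P=P[:,:2]*1000;r=cv2.minAreaRect(P.astype(np.float32));print(lab,len(P),np.round(r[0],1),np.round(r[1],1),round(r[2],2))
for n,c in(('top',ct),('side',cs)):
    x,y,z=c[...,0],c[...,1],c[...,2]
    q=(abs(x-.58)<.16)&(abs(y-.175)<.1)
    m=q&(z>.009)&(z<.016);m=cv2.morphologyEx(m.astype(np.uint8),cv2.MORPH_OPEN,np.ones((3,3)))>0
    rect(c[m],n+' base')
    hs=cv2.cvtColor(t if n=='top' else s,cv2.COLOR_BGR2HSV)
    m=q&(cv2.inRange(hs,(105,120,30),(125,255,255))>0)&(z>.018)&(z<.023);rect(c[m],n+' plate')
    q=(abs(x-.51)<.06)&(abs(y+.22)<.05)
    m=q&(z>.036)&(z<.065);rect(c[m],n+' optic>36mm')
    P=c[m];L=P[P[:,2]>.046];print('mirror',len(L),L.mean(0).round(4));
    for zz in np.arange(.036,.066,.004): 
        b=P[abs(P[:,2]-zz)<.002];print(round(zz,3),len(b),b.mean(0).round(4) if len(b) else '')
    q=(abs(x-.52)<.06)&(abs(y+.12)<.05);m=q&(z>.036)&(z<.055);rect(c[m],n+' blank')
# hi-z of block in top: centre+ mask picture
print(proj('top',[[.5,-.22,.043],[.55,-.22,.043]]))
E
```

```text
top base 3100 [575.7 176.1] [240. 101.] 6.42
top plate 971 [592.3 177.2] [139.1  53. ] 6.76
top optic>36mm 648 [ 516.3 -222.6] [64.5 37.9] 13.47
mirror 478 [ 0.5131 -0.2239  0.0545]
0.036 9 [ 0.5176 -0.2083  0.0369]
0.04 47 [ 0.5221 -0.2162  0.0406]
0.044 114 [ 0.5232 -0.2171  0.0435]
0.048 90 [ 0.4984 -0.2245  0.0484]
0.052 131 [ 0.5035 -0.227   0.0521]
0.056 138 [ 0.5181 -0.2227  0.0561]
0.06 104 [ 0.5283 -0.2216  0.0595]
0.064 15 [ 0.5331 -0.219   0.063 ]
top blank 608 [ 550.7 -113.8] [36.6 60.2] 83.37
side base 4233 [576.8 178.2] [240.7 103.1] 6.75
side plate 1615 [592.4 180.5] [141.7  56.9] 6.9
side optic>36mm 421 [ 516.6 -222.8] [64.1 41.6] 11.49
mirror 235 [ 0.5136 -0.2182  0.0537]
0.036 25 [ 0.5106 -0.2055  0.0371]
0.04 55 [ 0.5145 -0.2072  0.0402]
0.044 106 [ 0.5186 -0.2125  0.0431]
0.048 57 [ 0.5024 -0.2177  0.0485]
0.052 76 [ 0.5077 -0.2184  0.0521]
0.056 59 [ 0.5199 -0.2197  0.0562]
0.06 42 [ 0.5303 -0.2165  0.0596]
0.064 1 [ 0.5374 -0.2272  0.063 ]
side blank 385 [ 550.5 -109.6] [39.2 60.4] 85.07
[[392.59457106 279.35561437]
 [392.62191386 252.92075317]]
```

```bash
cat >> h.py <<'E'
def goal(p,blockyaw):
    "tool shift (cm) + turn to bring TCP to p, jaw axis (tool z) along the y of a block at blockyaw deg"
    o=bot.get_obs();T=R.from_euler('xyz',o['tcp_rot'],degrees=True).as_matrix()
    sh=T.T@(np.array(p)-o['ee_pos'])*100
    a=np.radians(blockyaw);best=None
    for sg in(1,-1):
        w=T.T@(sg*np.array([-np.sin(a),np.cos(a),0]))
        # rotate tool z about tool x by th: z->(0,-sin,cos)
        th=np.degrees(np.arctan2(-w[1],w[2]))
        print("shift cm",sh.round(2),"turn",round(th,2))
    print(o['time'],o['ee_pos'].round(4),o['q'].round(1),'F',o['wrist_force'].round(2),'M',o['torque'].round(3),'op',round(o['opening'],4))
    print('toolaxes cols\n',T.round(3))
E
python3 - <<'E'
from h import *
goal([.5165,-.2225,.25],12.8)
E
```

```text
shift cm [ -1.87 -56.14 -58.24] turn -32.78
shift cm [ -1.87 -56.14 -58.24] turn 147.22
0.1 [0.1879 0.5167 0.2306] [70.   5.  10.  95.1  0.  90. ] F [0.21 0.09 0.81] M [ 0.021 -0.029 -0.013] op 0.0855
toolaxes cols
 [[-0.    -0.94   0.342]
 [-0.001  0.342  0.94 ]
 [-1.     0.    -0.001]]
```

Request:
play_rows([
  [[0, -2.5, -2.6], -3, 8.5],
  [[0, -5, -5.2], -6, 8.5],
  [[0, -7.5, -7.8], -9, 8.5],
  [[0, -10, -10.4], -12, 8.5],
  [[0, -12.5, -13], -15, 8.5],
  [[0, -15, -15.6], -18, 8.5],
  [[0, -17.5, -18.2], -21, 8.5],
  [[0, -20, -20.8], -24, 8.5],
  [[0, -22.5, -23.4], -27, 8.5],
  [[0, -25, -26], -30, 8.5],
  [[0, -27.5, -28.6], -32, 8.5],
  [[0, -30, -31.2], -32.8, 8.5],
])

```text
time: 1.1
ee_pos: [0.3634, 0.1194, 0.2312]
tcp_rot: [-86.1, 90.0, 16.9]
wrist_force: [0.9, 1.3, -0.9]
opening: 0.0851
```

```bash
python3 - <<'E'
from h import *
goal([.5165,-.2225,.23],12.8)
E
```

```text
shift cm [  0.12  -7.26 -36.75] turn 0.15
shift cm [  0.12  -7.26 -36.75] turn -179.85
1.1 [0.3634 0.1194 0.2312] [ 18.2 -17.7 -10.6  97.1  -0.    5.2] F [ 0.86  1.3  -0.95] M [ 0.042 -0.021  0.022] op 0.0851
toolaxes cols
 [[ 0.    -0.975 -0.224]
 [ 0.    -0.224  0.975]
 [-1.    -0.     0.   ]]
```

Request:
play_rows([
  [[0, -0.7, -3.7], 0, 7.0],
  [[0, -1.4, -7.4], 0, 7.0],
  [[0, -2.1, -11.1], 0, 7.0],
  [[0, -2.9, -14.8], 0, 7.0],
  [[0, -3.6, -18.5], 0, 7.0],
  [[0, -4.4, -22.2], 0, 7.0],
  [[0, -5.1, -25.9], 0, 7.0],
  [[0, -5.8, -29.6], 0, 7.0],
  [[0, -6.6, -33.3], 0, 7.0],
  [[0, -7.2, -36.5], 0, 7.0],
  [[0, -7.2, -36.7], 0, 7.0],
  [[0, -7.2, -36.7], 0, 7.0],
])

```text
time: 2.1
ee_pos: [0.5149, -0.2222, 0.2298]
tcp_rot: [54.5, 89.9, 157.2]
wrist_force: [-0.0, 1.0, -0.3]
opening: 0.0702
```

```bash
python3 - <<'E'
from h import *
goal([.5165,-.2225,.08],12.8)
p,d=bot.camera('side');cv2.imwrite('pics/side1.png',p);np.save('pics/side1.npy',d)
p,d=bot.camera('top');cv2.imwrite('pics/top1.png',p);np.save('pics/top1.npy',d)
E
```

```text
shift cm [14.98 -0.18 -0.08] turn -0.12
shift cm [14.98 -0.18 -0.08] turn 179.88
2.1 [ 0.5149 -0.2222  0.2298] [-23.3   6.6  11.7  95.2  -0.  -36. ] F [-0.01  0.95 -0.35] M [0.021 0.012 0.003] op 0.0702
toolaxes cols
 [[-0.002 -0.976 -0.219]
 [ 0.001 -0.219  0.976]
 [-1.     0.002  0.001]]
```

View pics/side1.png

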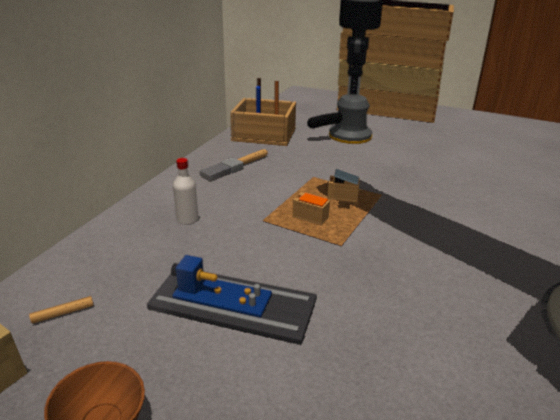

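Request:
play_rows([
  [[3, -0.1, -0.1], 0, 7.0],
  [[6, -0.2, -0.1], 0, 7.0],
  [[9, -0.2, -0.1], 0, 7.0],
  [[12, -0.2, -0.1], 0, 7.0],
  [[14.5, -0.2, -0.1], 0, 7.0],
  [[16.5, -0.2, -0.1], 0, 7.0],
  [[18, -0.2, -0.1], 0, 7.0],
  [[19.5, -0.2, -0.1], 0, 7.0],
  [[20.5, -0.2, -0.1], 0, 7.0],
  [[21.5, -0.2, -0.1], 0, 7.0],
  [[22, -0.2, -0.1], 0, 7.0],
  [[22, -0.2, -0.1], 0, 7.0],
])

```text
time: 3.2
ee_pos: [0.5166, -0.2207, 0.0106]
tcp_rot: [54.1, 89.9, 156.9]
wrist_force: [-0.5, -0.3, 0.9]
opening: 0.0699
```

```bash
python3 - <<'E'
from h import *
goal([.5165,-.2225,.010],12.8)
p,d=bot.camera('side');q,d2=bot.camera('top')
o=[cv2.resize(p[120:240,270:430],None,fx=4,fy=4),cv2.resize(q[210:320,320:470],None,fx=4,fy=4)]
cv2.imwrite('pics/s2.png',o[0]);cv2.imwrite('pics/t2.png',o[1])
E
```

```text
shift cm [ 0.06  0.05 -0.17] turn 0.04
shift cm [ 0.06  0.05 -0.17] turn -179.96
3.2 [ 0.5166 -0.2207  0.0106] [-23.1   8.2 -10.9  70.9  -0.  -36. ] F [-0.48 -0.32  0.92] M [0.022 0.02  0.012] op 0.0699
toolaxes cols
 [[-0.001 -0.975 -0.222]
 [ 0.    -0.222  0.975]
 [-1.     0.001  0.001]]
```

View pics/s2.png

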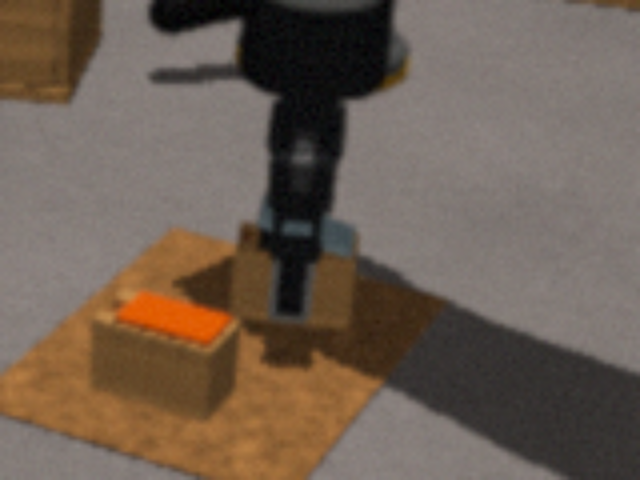

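View pics/t2.png

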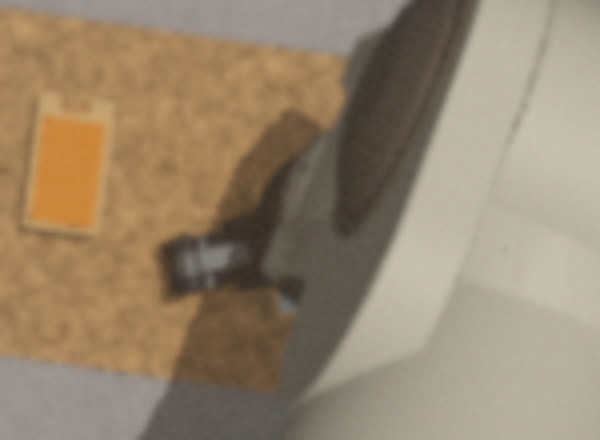

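The side view (4x crop) shows the near finger in front of the block, about mid-length, clear of the blank. I'll close the fingers.

Request:
play_rows([
  [[0, 0, -0.1], 0, 5],
  [[0, 0, -0.1], 0, 4.5],
  [[0, 0, -0.1], 0, 4],
  [[0, 0, -0.1], 0, 3.5],
  [[0, 0, -0.1], 0, 3],
  [[0, 0, -0.1], 0, 3],
  [[0, 0, -0.1], 0, 3],
  [[0, 0, -0.1], 0, 3],
  [[0, 0, -0.1], 0, 3],
  [[0, 0, -0.1], 0, 3],
], squeeze=60)

```text
time: 4.13
ee_pos: [0.5179, -0.2228, 0.0122]
tcp_rot: [-141.0, 89.9, -38.2]
wrist_force: [0.1, -2.3, 4.9]
opening: 0.0352
```

Request:
play_rows([
  [[-0.3, 0, 0], 0, 3],
  [[-1, 0, 0], 0, 3],
  [[-2.5, 0, 0], 0, 3],
  [[-4.5, 0, 0], 0, 3],
  [[-7, 0, 0], 0, 3],
  [[-9.5, 0, 0], 0, 3],
  [[-12, 0, 0], 0, 3],
  [[-13, 0, 0], 0, 3],
  [[-13, 0, 0], 0, 3],
])

```text
time: 4.88
ee_pos: [0.5182, -0.2225, 0.1437]
tcp_rot: [-123.5, 89.8, -20.7]
wrist_force: [0.3, -0.0, -5.1]
opening: 0.0353
```

```bash
python3 - <<'E'
from h import *
# target: above mount, block underside ~ z .09 -> TCP z ~ .097; back along -x mount by 8mm
goal([.5165,-.2225,.010],12.8)
p,d=bot.camera('side');np.save('pics/side3.npy',d)
cv2.imwrite('pics/side3.png',p);cv2.imwrite('pics/s3.png',cv2.resize(p[60:240,270:430],None,fx=3.3,fy=3.3))
E
```

```text
shift cm [13.37  0.21  0.07] turn 0.02
shift cm [13.37  0.21  0.07] turn -179.98
4.8833 [ 0.5182 -0.2225  0.1437] [-23.2   5.8   1.3  85.3   0.  -36.1] F [ 0.27 -0.03 -5.13] M [ 0.021 -0.051  0.011] op 0.0353
toolaxes cols
 [[ 0.003 -0.975 -0.222]
 [-0.001 -0.222  0.975]
 [-1.    -0.003 -0.002]]
```

View pics/s3.png

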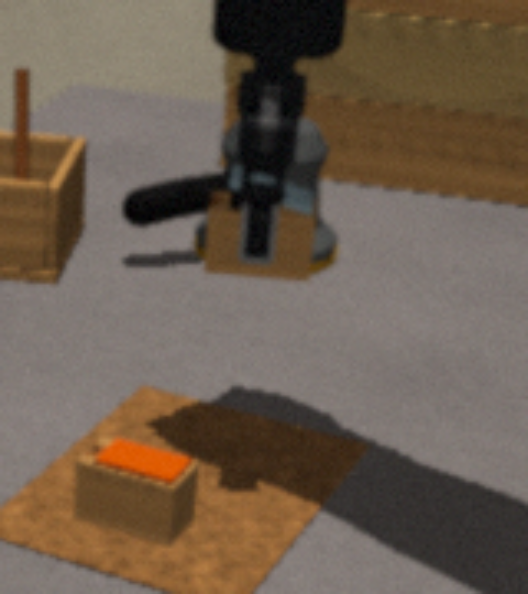

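```bash
python3 - <<'E'
from h import *
goal([.5641,.1754,.144],6.6)
print(onplane('top',[[284,135]],.06),proj('side',[[.5641,.1754,.1]]))
E
```

```text
shift cm [ -0.25 -13.36  37.75] turn 6.22
shift cm [ -0.25 -13.36  37.75] turn -173.78
4.9333 [ 0.5176 -0.2223  0.1416] [-23.2   5.9   1.1  85.2   0.  -36.1] F [ 0.06 -0.22 -4.99] M [-0.009 -0.031 -0.009] op 0.0354
toolaxes cols
 [[ 0.001 -0.975 -0.222]
 [-0.    -0.222  0.975]
 [-1.    -0.001 -0.   ]]
[[ 0.77122796 -0.00877302  0.06      ]] [[238.63200815 252.91912127]]
```

Request:
play_rows([
  [[0, -0.7, 2], 0.5, 3],
  [[0, -1.9, 5.4], 1.1, 3],
  [[0, -3.1, 8.8], 1.7, 3],
  [[0, -4.3, 12.2], 2.3, 3],
  [[0, -5.5, 15.6], 2.9, 3],
  [[0, -6.7, 19], 3.5, 3],
  [[0, -7.9, 22.4], 4.1, 3],
  [[0, -9.1, 25.8], 4.7, 3],
  [[0, -10.3, 29.2], 5.3, 3],
  [[0, -11.5, 32.6], 5.9, 3],
  [[0, -12.5, 35.4], 6.2, 3],
  [[0, -13, 36.9], 6.2, 3],
])

```text
time: 5.93
ee_pos: [0.5612, 0.1695, 0.1383]
tcp_rot: [85.9, 89.8, -177.4]
wrist_force: [-0.3, -0.7, -5.4]
opening: 0.0352
```

Request:
play_rows([
  [[0, -0.35, 0.9], 0, 3],
  [[0, -0.35, 0.9], 0, 3],
  [[0, -0.35, 0.9], 0, 3],
  [[0, -0.35, 0.9], 0, 3],
])

```text
time: 6.27
ee_pos: [0.5644, 0.1746, 0.1404]
tcp_rot: [112.6, 89.9, -150.8]
wrist_force: [0.3, -0.4, -5.0]
opening: 0.0351
```

```bash
python3 - <<'E'
from h import *
goal([.5641,.1754,.07],6.6)
p,d=bot.camera('side');q,d2=bot.camera('top')
np.save('pics/side4.npy',d);cv2.imwrite('pics/side4.png',p);cv2.imwrite('pics/s4.png',cv2.resize(p[180:340,140:320],None,fx=4,fy=3.7))
cv2.imwrite('pics/t4.png',cv2.resize(q[160:310,140:300],None,fx=4,fy=4))
E
```

```text
shift cm [7.04 0.01 0.09] turn -0.03
shift cm [7.04 0.01 0.09] turn 179.97
6.2667 [0.5644 0.1746 0.1404] [17.2  9.8  5.3 85.6 -0.  10.6] F [ 0.33 -0.44 -5.01] M [-0.044  0.053  0.003] op 0.0351
toolaxes cols
 [[-0.001 -0.993 -0.114]
 [-0.001 -0.114  0.993]
 [-1.     0.001 -0.001]]
```

View pics/s4.png

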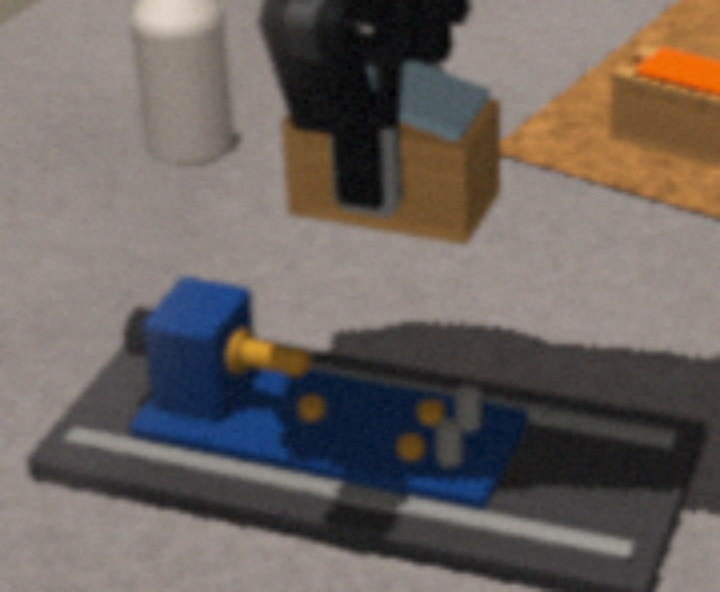

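View pics/t4.png

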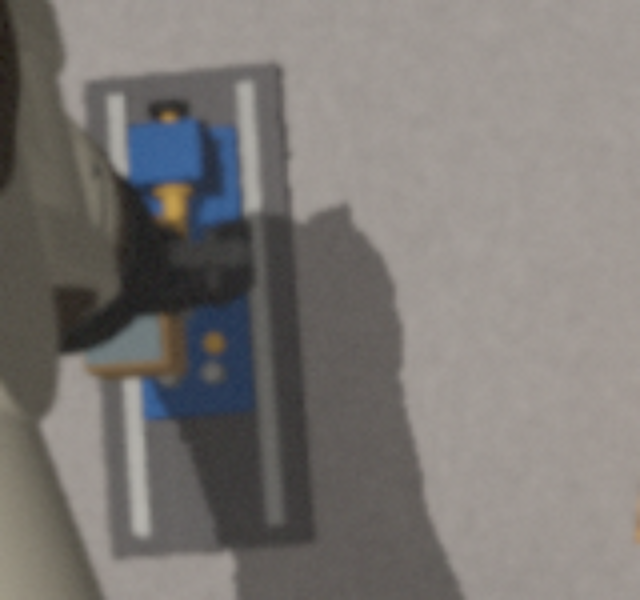

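The side view shows the block level and held above the carriage, low end towards the studs. The near face's bottom corners are at about (212,238) and (257,245). Next I'll measure the block against the mount in this same camera.

```bash
cat > blk.py <<'E'
from h import *
def block(p,d,show=True):
    c=cloud('side',d);T=bot.get_obs()['ee_pos']
    hv=cv2.cvtColor(p,cv2.COLOR_BGR2HSV)
    a=np.radians(6.6);ex=np.array([np.cos(a),np.sin(a),0]);ey=np.array([-ex[1],ex[0],0])
    L=(c-T)@np.c_[ex,ey,[0,0,1]]
    m=(cv2.inRange(hv,(5,70,40),(25,230,255))>0)&(abs(L[...,0])<.05)&(abs(L[...,1])<.03)&(abs(L[...,2]-.01)<.04)&(d>0)
    X=L[m]
    # near face: +y side
    f=X[(X[:,1]>.012)&(abs(X[:,0])<.024)];
    k=np.polyfit(f[:,0],f[:,1],1);print('near face n',len(f),'y at TCP',(k[1]*1e3).round(2),'yaw vs 6.6',np.degrees(np.arctan(k[0])).round(2))
    g=X[X[:,1]>.012];print('face x range',np.percentile(g[:,0],[1,99]).round(4),'z range',np.percentile(g[:,2],[1,99]).round(4))
    e=X[(X[:,0]<-.025)&(X[:,1]<.01)];print('end face n',len(e),'x',np.median(e[:,0]).round(4),'z',np.percentile(e[:,2],[2,98]).round(4))
    return m,L
E
python3 - <<'E'
from blk import *
p=cv2.imread('pics/side4.png');d=np.load('pics/side4.npy')
m,L=block(p,d);v,u=np.nonzero(m);print(u.min(),u.max(),v.min(),v.max())
E
```

```text
near face n 532 y at TCP 19.83 yaw vs 6.6 0.82
face x range [-0.0333  0.0302] z range [-0.0093  0.0314]
end face n 184 x -0.0331 z [-0.008   0.0313]
210 264 207 245
```

Request:
play_rows([
  [[1, 0, 0], 0, 3],
  [[2.5, 0, 0], 0, 3],
  [[4, 0, -0.02], 0, 3],
  [[5.5, 0, -0.04], 0, 3],
  [[6.8, 0, -0.04], 0, 3],
  [[7.6, 0, -0.04], 0, 3],
  [[8, 0, -0.04], 0, 3],
  [[8, 0, -0.04], 0, 3],
  [[8, 0, -0.04], 0, 3],
  [[8, 0, -0.04], 0, 3],
])

```text
time: 7.2
ee_pos: [0.5652, 0.1755, 0.0622]
tcp_rot: [-78.8, 89.9, 17.8]
wrist_force: [0.1, -0.1, -4.3]
opening: 0.0352
```

```bash
python3 - <<'E'
from blk import *
goal([.5644,.1752,.0515],6.6)
p,d=bot.camera('side');cv2.imwrite('pics/side5.png',p);np.save('pics/side5.npy',d)
block(p,d);cv2.imwrite('pics/s5.png',cv2.resize(p[200:340,140:320],None,fx=4,fy=4))
E
```

```text
shift cm [ 1.07  0.08 -0.02] turn 0.01
shift cm [ 1.07  0.08 -0.02] turn -179.99
7.2 [0.5652 0.1755 0.0622] [17.2 10.6 -2.3 76.9  0.  10.6] F [ 0.14 -0.1  -4.28] M [ 0.053 -0.042  0.006] op 0.0352
toolaxes cols
 [[ 0.001 -0.993 -0.115]
 [ 0.    -0.115  0.993]
 [-1.    -0.001  0.   ]]
near face n 417 y at TCP 19.97 yaw vs 6.6 1.15
face x range [-0.0329  0.0309] z range [-0.0089  0.0319]
end face n 157 x -0.0328 z [-0.0089  0.0316]
```

View pics/s5.png

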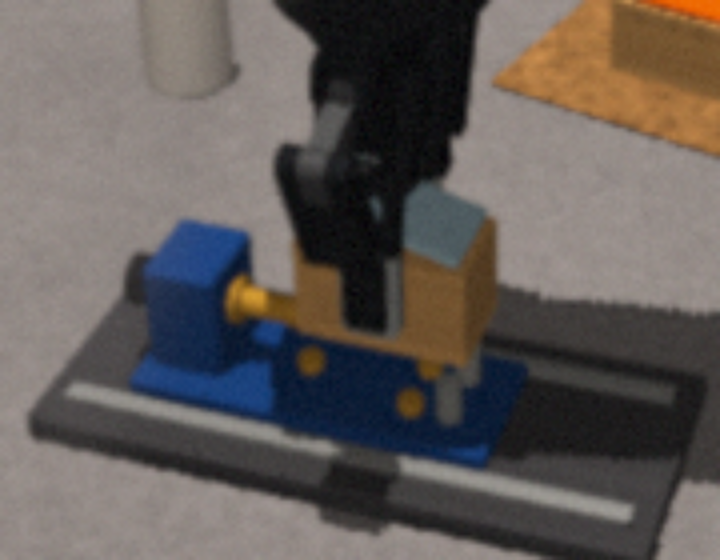

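Request:
play_rows([
  [[0.5, 0, 0], 0, 3],
  [[0.9, 0, 0], 0, 3],
  [[1.0, 0, 0], 0, 3],
  [[1.0, 0, 0], 0, 3],
  [[1.0, 0, 0], 0, 3],
  [[1.0, 0, 0], 0, 3],
])

```text
time: 7.75
ee_pos: [0.5647, 0.1754, 0.0514]
tcp_rot: [-87.3, 90.0, 9.3]
wrist_force: [0.0, 0.3, -4.8]
opening: 0.0353
```

Request:
play_rows([
  [[0, -0.1, 0], 0, 3],
  [[0, -0.2, 0], 0, 3],
  [[0, -0.3, 0], 0, 3],
  [[0, -0.4, 0], 0, 3],
  [[0, -0.4, 0], 0, 3],
  [[0, -0.4, 0], 0, 3],
])

```text
time: 8.25
ee_pos: [0.5687, 0.1758, 0.0512]
tcp_rot: [98.7, 90.0, -164.7]
wrist_force: [-0.2, 0.6, -4.3]
opening: 0.0351
```

Request:
play_rows([
  [[0, -0.05, 0], 0, 3],
  [[0, -0.1, 0], 0, 3],
  [[0, -0.15, 0], 0, 3],
  [[0, -0.2, 0], 0, 3],
  [[0, -0.2, 0], 0, 3],
  [[0, -0.2, 0], 0, 3],
])

```text
time: 8.75
ee_pos: [0.5706, 0.176, 0.0513]
tcp_rot: [109.4, 90.0, -154.0]
wrist_force: [0.3, -0.4, -4.5]
opening: 0.0351
```

Request:
play_rows([
  [[0, -0.05, 0], 0, 3],
  [[0, -0.1, 0], 0, 3],
  [[0, -0.1, 0], 0, 3],
  [[0, -0.1, 0], 0, 3],
])

```text
time: 9.08
ee_pos: [0.5716, 0.1761, 0.0513]
tcp_rot: [47.7, 90.0, 144.3]
wrist_force: [0.2, 0.4, -4.0]
opening: 0.0351
```

Request:
play_rows([
  [[0, -0.05, 0], 0, 3],
  [[0, -0.1, 0], 0, 3],
  [[0, -0.1, 0], 0, 3],
  [[0, -0.1, 0], 0, 3],
])

```text
time: 9.42
ee_pos: [0.5727, 0.1763, 0.0513]
tcp_rot: [86.2, 90.0, -177.2]
wrist_force: [0.3, -0.4, -4.4]
opening: 0.0352
```

Request:
play_rows([
  [[0, -0.05, 0], 0, 3],
  [[0, -0.1, 0], 0, 3],
  [[0, -0.1, 0], 0, 3],
  [[0, -0.1, 0], 0, 3],
])

```text
time: 9.75
ee_pos: [0.5734, 0.1762, 0.0511]
tcp_rot: [105.8, 90.0, -157.6]
wrist_force: [-1.3, -1.3, -3.4]
opening: 0.0355
```

First contact is at TCP x ≈ 0.573. The equal -x and -y forces mean only one vee flank is touching, so I'll ease towards -y while pushing.

Request:
play_rows([
  [[0, 0, -0.03], 0, 3],
  [[0, -0.03, -0.05], 0, 3],
  [[0, -0.05, -0.05], 0, 3],
  [[0, -0.05, -0.05], 0, 3],
  [[0, -0.05, -0.05], 0, 3],
])

```text
time: 10.17
ee_pos: [0.5739, 0.1759, 0.0512]
tcp_rot: [101.8, 90.0, -161.6]
wrist_force: [-3.6, -1.4, -4.2]
opening: 0.035
```

```bash
python3 - <<'E'
from blk import *
goal([.5644,.1752,.0515],6.6)
p,d=bot.camera('side');cv2.imwrite('pics/side6.png',p);np.save('pics/side6.npy',d)
block(p,d);cv2.imwrite('pics/s6.png',cv2.resize(p[200:340,140:320],None,fx=4,fy=4))
goal([.5644,.1752,.0515],6.6)
E
```

```text
shift cm [-0.03  0.96  0.05] turn 0.01
shift cm [-0.03  0.96  0.05] turn -179.99
10.1667 [0.5739 0.1759 0.0512] [17.  12.1 -1.8 76.1 -0.  10.4] F [-3.6  -1.41 -4.17] M [-0.235  0.635 -0.019] op 0.035
toolaxes cols
 [[-0.001 -0.993 -0.115]
 [-0.    -0.115  0.993]
 [-1.     0.001 -0.   ]]
near face n 422 y at TCP 19.86 yaw vs 6.6 1.76
face x range [-0.0331  0.031 ] z range [-0.0267  0.0318]
end face n 160 x -0.0327 z [-0.0089  0.0318]
shift cm [-0.03  0.96  0.05] turn 0.01
shift cm [-0.03  0.96  0.05] turn -179.99
10.2167 [0.574  0.1759 0.0512] [17.  12.1 -1.8 76.1 -0.  10.4] F [-3.72 -0.97 -3.74] M [-0.22   0.668 -0.075] op 0.0349
toolaxes cols
 [[-0.    -0.993 -0.115]
 [-0.    -0.115  0.993]
 [-1.     0.    -0.   ]]
```

View pics/s6.png

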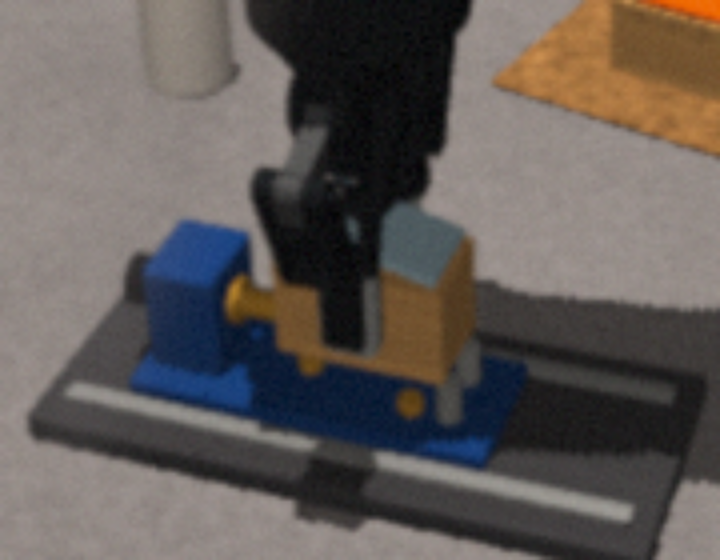

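Request:
play_rows([
  [[0, -0.05, -0.03], 0, 3],
  [[0, -0.1, -0.03], 0, 3],
  [[0, -0.15, -0.03], 0, 3],
  [[0, -0.2, -0.03], 0, 3],
  [[0, -0.25, -0.03], 0, 3],
  [[0, -0.3, -0.03], 0, 3],
  [[0, -0.35, -0.03], 0, 3],
  [[0, -0.4, -0.03], 0, 3],
  [[0, -0.4, -0.03], 0, 3],
  [[0, -0.4, -0.03], 0, 3],
])

```text
time: 11.05
ee_pos: [0.5777, 0.1762, 0.0512]
tcp_rot: [82.1, 89.9, 178.7]
wrist_force: [-6.6, -0.3, -2.3]
opening: 0.0351
```

Request:
play_rows([
  [[0, -0.05, 0], 0, 3],
  [[0, -0.1, 0], 0, 3],
  [[0, -0.15, 0], 0, 3],
  [[0, -0.2, 0], 0, 3],
  [[0, -0.2, 0], 0, 3],
  [[0, -0.2, 0], 0, 3],
])

```text
time: 11.55
ee_pos: [0.5794, 0.1763, 0.0511]
tcp_rot: [88.3, 89.9, -175.1]
wrist_force: [-7.1, -0.9, -2.5]
opening: 0.0354
```

Request:
play_rows([
  [[0, -0.05, 0], 0, 3],
  [[0, -0.1, 0], 0, 3],
  [[0, -0.15, 0], 0, 3],
  [[0, -0.2, 0], 0, 3],
  [[0, -0.2, 0], 0, 3],
  [[0, -0.2, 0], 0, 3],
])

```text
time: 12.05
ee_pos: [0.5811, 0.1766, 0.0511]
tcp_rot: [86.8, 89.9, -176.6]
wrist_force: [-8.9, -0.6, -2.9]
opening: 0.0354
```

```bash
python3 - <<'E'
from blk import *
F=[];
for i in range(4):
    p,d=bot.camera('side');F.append(bot.get_obs()['wrist_force'])
print(np.mean(F,0),np.std(F,0))
cv2.imwrite('pics/side7.png',p);np.save('pics/side7.npy',d)
m,L=block(p,d);cv2.imwrite('pics/s7.png',cv2.resize(p[215:325,150:280],None,fx=6,fy=5.4))
# stud tops in side frame, relative to block end
goal([.5814,.1752,.0515],6.6)
E
```

```text
[-8.63965913 -0.69411362 -2.23186608] [0.05849444 0.37009366 0.65378019]
near face n 408 y at TCP 19.85 yaw vs 6.6 1.55
face x range [-0.0331  0.0312] z range [-0.028   0.0318]
end face n 180 x -0.0326 z [-0.0283  0.032 ]
shift cm [-0.04 -0.01 -0.14] turn 0.03
shift cm [-0.04 -0.01 -0.14] turn -179.97
12.25 [0.5811 0.1766 0.0511] [16.9 13.2 -0.6 76.3  0.  10.3] F [-8.72 -0.66 -3.06] M [-0.155  1.777  0.022] op 0.035
toolaxes cols
 [[-0.002 -0.993 -0.115]
 [-0.    -0.115  0.993]
 [-1.     0.002  0.   ]]
```

View pics/s7.png

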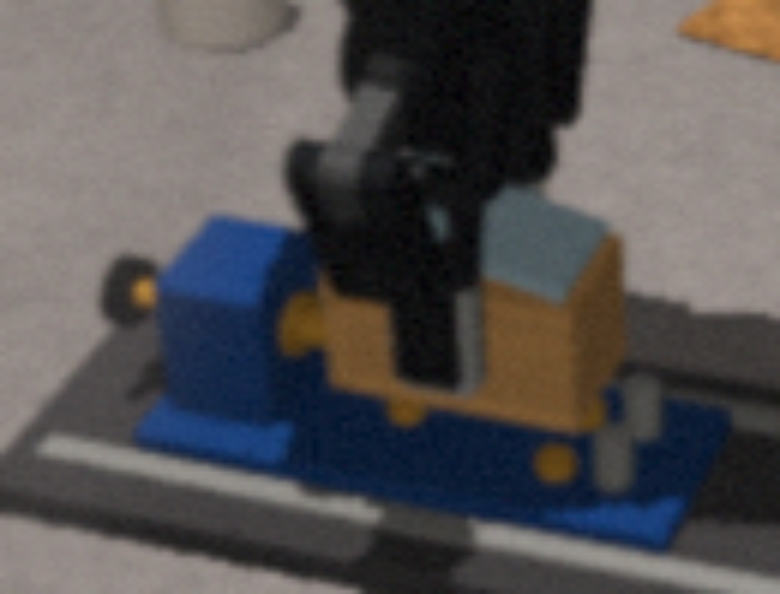

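The plunger is back about 6.8 mm by force, or about 7.3 mm by travel. The side view shows the block end just clear inboard of the stud tops. I'll push a touch more, then descend slowly.

Request:
play_rows([
  [[0, -0.05, 0], 0, 3],
  [[0, -0.08, 0], 0, 3],
  [[0, -0.08, 0], 0, 3],
  [[0.1, -0.08, 0], 0, 3],
  [[0.2, -0.08, 0], 0, 3],
  [[0.3, -0.08, 0], 0, 3],
  [[0.4, -0.08, 0], 0, 3],
  [[0.4, -0.08, 0], 0, 3],
  [[0.4, -0.08, 0], 0, 3],
])

```text
time: 13.0
ee_pos: [0.582, 0.1766, 0.0474]
tcp_rot: [85.3, 89.9, -178.1]
wrist_force: [-8.4, -0.6, -0.9]
opening: 0.0352
```

Request:
play_rows([
  [[0.1, 0, 0], 0, 3],
  [[0.2, 0, 0], 0, 3],
  [[0.3, 0, 0], 0, 3],
  [[0.3, 0, 0], 0, 3],
  [[0.3, 0, 0], 0, 3],
])

```text
time: 13.42
ee_pos: [0.582, 0.1766, 0.0443]
tcp_rot: [85.6, 89.9, -177.8]
wrist_force: [-9.4, -1.0, -1.5]
opening: 0.0348
```

Request:
play_rows([
  [[0.1, 0, 0], 0, 3],
  [[0.2, 0, 0], 0, 3],
  [[0.3, 0, 0], 0, 3],
  [[0.4, 0, 0], 0, 3],
  [[0.4, 0, 0], 0, 3],
  [[0.4, 0, 0], 0, 3],
])

```text
time: 13.92
ee_pos: [0.582, 0.1767, 0.0403]
tcp_rot: [85.6, 89.9, -177.8]
wrist_force: [-9.2, -0.6, -0.6]
opening: 0.0354
```

Request:
play_rows([
  [[0.1, 0, 0], 0, 3],
  [[0.2, 0, 0], 0, 3],
  [[0.3, 0, 0], 0, 3],
  [[0.3, 0, 0], 0, 3],
  [[0.3, 0, 0], 0, 3],
])

```text
time: 14.33
ee_pos: [0.582, 0.1766, 0.0373]
tcp_rot: [86.2, 89.9, -177.1]
wrist_force: [-9.1, -1.1, -0.7]
opening: 0.0353
```

Request:
play_rows([
  [[0.05, 0, 0], 0, 3],
  [[0.1, 0, 0], 0, 3],
  [[0.15, 0, 0], 0, 3],
  [[0.15, 0, 0], 0, 3],
  [[0.15, 0, 0], 0, 3],
])

```text
time: 14.75
ee_pos: [0.5821, 0.1766, 0.036]
tcp_rot: [86.1, 89.9, -177.3]
wrist_force: [-9.0, -1.2, -0.3]
opening: 0.0348
```

Request:
play_rows([
  [[0.05, 0, 0], 0, 3],
  [[0.05, 0, 0], 0, 3],
  [[0.05, 0, 0], 0, 3],
])

```text
time: 15.0
ee_pos: [0.5822, 0.1767, 0.0356]
tcp_rot: [83.6, 89.9, -179.8]
wrist_force: [-9.5, -1.9, 1.0]
opening: 0.0349
```

Request:
play_rows([
  [[0.05, 0, 0], 0, 3],
  [[0.05, 0, 0], 0, 3],
  [[0.05, 0, 0], 0, 3],
])

```text
time: 15.25
ee_pos: [0.5823, 0.1767, 0.0353]
tcp_rot: [82.2, 89.9, 178.8]
wrist_force: [-8.5, -1.9, 0.8]
opening: 0.0355
```

Request:
play_rows([
  [[0, 0.05, 0], 0, 3],
  [[0, 0.1, 0], 0, 3],
  [[0, 0.1, 0], 0, 3],
  [[0, 0.1, 0], 0, 3],
])

```text
time: 15.58
ee_pos: [0.5818, 0.1766, 0.0353]
tcp_rot: [19.3, 90.0, 116.0]
wrist_force: [-7.5, -0.1, -0.2]
opening: 0.0351
```

Request:
play_rows([
  [[0, 0.05, 0], 0, 3],
  [[0, 0.05, 0], 0, 3],
  [[0, 0.05, 0], 0, 3],
])

```text
time: 15.83
ee_pos: [0.5814, 0.1766, 0.0353]
tcp_rot: [-37.4, 90.0, 59.2]
wrist_force: [-5.1, -1.6, -0.5]
opening: 0.0351
```

Request:
play_rows([
  [[0, 0.05, 0], 0, 3],
  [[0, 0.05, 0], 0, 3],
  [[0, 0.05, 0], 0, 3],
])

```text
time: 16.08
ee_pos: [0.5809, 0.1765, 0.0352]
tcp_rot: [-30.6, 90.0, 66.0]
wrist_force: [-5.1, -1.0, -1.5]
opening: 0.0351
```

Request:
play_rows([
  [[0, 0.05, 0], 0, 3],
  [[0, 0.05, 0], 0, 3],
  [[0, 0.05, 0], 0, 3],
])

```text
time: 16.33
ee_pos: [0.5805, 0.1764, 0.0352]
tcp_rot: [-60.2, 90.0, 36.4]
wrist_force: [-4.6, -0.8, -0.1]
opening: 0.0351
```

Request:
play_rows([
  [[0, 0.05, 0], 0, 3],
  [[0, 0.05, 0], 0, 3],
  [[0, 0.05, 0], 0, 3],
])

```text
time: 16.58
ee_pos: [0.5801, 0.1764, 0.0352]
tcp_rot: [-71.9, 90.0, 24.8]
wrist_force: [-5.2, -1.4, 1.2]
opening: 0.0356
```

Request:
play_rows([
  [[0, 0.05, 0], 0, 3],
  [[0, 0.05, 0], 0, 3],
  [[0, 0.05, 0], 0, 3],
])

```text
time: 16.83
ee_pos: [0.5799, 0.1764, 0.0352]
tcp_rot: [-77.5, 89.9, 19.1]
wrist_force: [-2.9, -0.3, 2.4]
opening: 0.0351
```

Request:
play_rows([
  [[0, 0.05, 0], 0, 3],
  [[0, 0.05, 0], 0, 3],
  [[0, 0.05, 0], 0, 3],
])

```text
time: 17.08
ee_pos: [0.5796, 0.1763, 0.0352]
tcp_rot: [-81.3, 89.9, 15.3]
wrist_force: [-0.2, 0.1, 1.8]
opening: 0.0351
```

Stud contact: the x force has dropped to about zero at TCP x 0.5797. Next I'll press down gently.

Request:
play_rows([
  [[0.05, 0, 0], 0, 3],
  [[0.1, 0, 0], 0, 3],
  [[0.1, 0, 0], 0, 3],
])

```text
time: 17.33
ee_pos: [0.5796, 0.1764, 0.0352]
tcp_rot: [-81.6, 89.9, 15.0]
wrist_force: [-3.1, -0.6, 10.4]
opening: 0.0355
```

Request:
play_rows([
  [[0.05, 0, 0], 0, 3],
  [[0.1, 0, 0], 0, 3],
  [[0.1, 0, 0], 0, 3],
])

```text
time: 17.58
ee_pos: [0.5796, 0.1764, 0.0351]
tcp_rot: [-81.0, 89.9, 15.7]
wrist_force: [-6.8, -1.0, 16.7]
opening: 0.0349
```

```bash
python3 - <<'E'
from blk import *
p,d=bot.camera('side');cv2.imwrite('pics/side8.png',p);np.save('pics/side8.npy',d)
m,L=block(p,d);cv2.imwrite('pics/s8.png',cv2.resize(p[215:325,150:280],None,fx=6,fy=5.4))
goal([.5814,.1752,.0515],6.6)
E
```

```text
near face n 379 y at TCP 19.38 yaw vs 6.6 0.14
face x range [-0.0329  0.031 ] z range [-0.014   0.0322]
end face n 137 x -0.0326 z [-0.0037  0.0319]
shift cm [-1.64 -0.16 -0.14] turn 0.01
shift cm [-1.64 -0.16 -0.14] turn -179.99
17.6333 [0.5796 0.1764 0.0351] [16.9 13.1 -2.5 74.3 -0.  10.3] F [-5.63 -0.7  16.31] M [-0.257  1.338 -0.031] op 0.0352
toolaxes cols
 [[ 0.003 -0.993 -0.115]
 [ 0.001 -0.115  0.993]
 [-1.    -0.003  0.   ]]
```

View pics/s8.png

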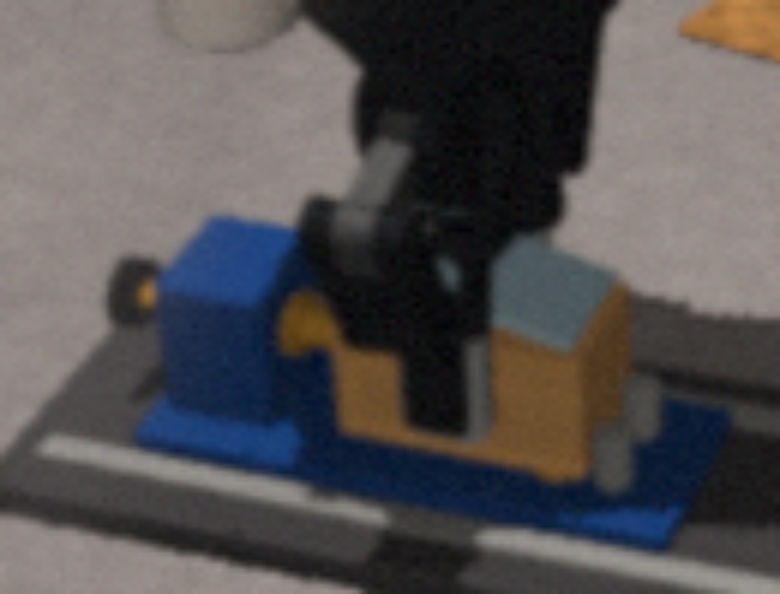

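The block sits between studs and nose with its underside at about 25.8 mm. It did not move under about 20 N net, so it is on the pads. I'll ease the press and open.

Request:
play_rows([
  [[-0.1, 0, 0], 0, 3.3],
  [[-0.1, 0, 0], 0, 3.6],
  [[-0.1, 0, 0], 0, 4.0],
  [[-0.1, 0, 0], 0, 4.6],
  [[-0.1, 0, 0], 0, 5.2],
  [[-0.1, 0, 0], 0, 5.8],
  [[-0.1, 0, 0], 0, 6],
  [[-0.1, 0, 0], 0, 6],
], squeeze=20)

```text
time: 18.3
ee_pos: [0.5789, 0.1761, 0.0336]
tcp_rot: [115.2, 90.0, -148.2]
wrist_force: [0.4, -0.2, 0.3]
opening: 0.0602
```

```bash
python3 - <<'E'
from blk import *
p,d=bot.camera('side');cv2.imwrite('pics/side9.png',p);np.save('pics/side9.npy',d)
m,L=block(p,d);cv2.imwrite('pics/s9.png',cv2.resize(p[215:325,150:280],None,fx=6,fy=5.4))
goal([.5814,.1752,.0515],6.6)
E
```

```text
near face n 321 y at TCP 19.33 yaw vs 6.6 -0.47
face x range [-0.0324  0.0312] z range [-0.0126  0.0333]
end face n 140 x -0.0321 z [-0.0033  0.0333]
shift cm [-1.79 -0.23 -0.12] turn 0.01
shift cm [-1.79 -0.23 -0.12] turn -179.99
18.35 [0.5789 0.1762 0.0336] [16.9 13.2 -2.5 74.3  0.  10.3] F [-1.14  1.03  0.17] M [0.006 0.01  0.016] op 0.0605
toolaxes cols
 [[-0.    -0.993 -0.115]
 [-0.    -0.115  0.993]
 [-1.     0.    -0.   ]]
```

View pics/s9.png

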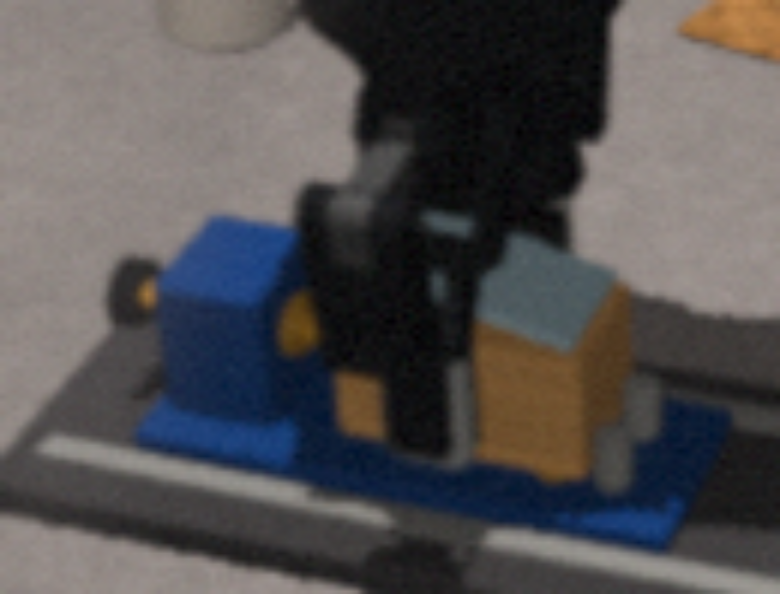

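Released. The block didn't move and the wrist force is about zero. I'll rise clear and swing aside to get a clean look.

Request:
play_rows([
  [[-0.5, 0, 0], 0, 6],
  [[-1.5, 0, 0], 0, 6],
  [[-3, 0, 0], 0, 6],
  [[-5, 0, 0], 0, 6],
  [[-8, 0, 0], 0, 6],
  [[-11, 0, 0], 0, 6],
  [[-14, 0, 0], 0, 6],
  [[-16, 0, 0], 0, 6],
  [[-16, 0, 0], 0, 6],
])

```text
time: 19.1
ee_pos: [0.5804, 0.1766, 0.2002]
tcp_rot: [-79.7, 89.5, 16.9]
wrist_force: [0.9, 0.4, 1.1]
opening: 0.0597
```

Request:
play_rows([
  [[0, 2, 0], 0, 6],
  [[0, 5, 0], 0, 6],
  [[0, 8, 0], 0, 6],
  [[0, 11, 0], 0, 6],
  [[0, 14, 0], 0, 6],
  [[0, 17, 0], 0, 6],
  [[0, 19, 0], 0, 6],
  [[0, 20, 0], 0, 6],
  [[0, 20, 0], 0, 6],
])

```text
time: 19.85
ee_pos: [0.3792, 0.153, 0.1947]
tcp_rot: [-74.4, 89.9, 22.2]
wrist_force: [-0.0, -0.7, 0.4]
opening: 0.0602
```

```bash
python3 - <<'E'
from h import *
p,d=bot.camera('side');q,dt=bot.camera('top')
cv2.imwrite('pics/s10.png',cv2.resize(p[215:325,150:280],None,fx=6,fy=5.4));cv2.imwrite('pics/t10.png',cv2.resize(q[165:305,140:320],None,fx=4,fy=4))
a=np.radians(6.6);ex=np.array([np.cos(a),np.sin(a),0]);ey=np.array([-ex[1],ex[0],0])
for n,im,dd,C in(('side',p,d,(.5784,.1780,0)),('top',q,dt,(.5777,.1757,0))):
    c=(cloud(n,dd)-C)@np.c_[ex,ey,[0,0,1]]
    hv=cv2.cvtColor(im,cv2.COLOR_BGR2HSV)
    m=(cv2.inRange(hv,(5,70,40),(25,230,255))>0)&(abs(c[...,0])<.045)&(abs(c[...,1])<.03)&(c[...,2]>.02)&(c[...,2]<.09)
    X=c[m]
    f=X[(X[:,1]>.013)&(X[:,2]<.06)&(abs(X[:,0])<.03)&(X[:,2]>.03)]
    if len(f)>30:
        k=np.polyfit(f[:,0],f[:,1],1);print(n,'face y',k[1],'yaw',np.degrees(k[0]),'x',np.percentile(f[:,0],[1,99]))
    tp=X[(X[:,2]>.0625)&(X[:,2]<.0695)];print(n,'rim z',np.median(tp[:,2]),len(tp))
    mm=(abs(c[...,0])<.045)&(abs(c[...,1])<.03)&(c[...,2]>.062)&(c[...,2]<.09)&(cv2.inRange(hv,(100,120,0),(130,255,255))==0)
    r=cv2.minAreaRect((c[mm][:,:2]*1000).astype(np.float32));print(n,'top rect',r)
E
```

```text
side face y 0.018063631468765256 yaw -0.6330557762048201 x [-0.02956225  0.02930942]
side rim z 0.0657886805314381 287
side top rect ((0.22970962524414062, 1.1732234954833984), (37.65410232543945, 65.27963256835938), 89.967529296875)
top rim z 0.06558706478654242 83
top top rect ((0.10434150695800781, 0.5611495971679688), (35.29435729980469, 63.235862731933594), 89.17213439941406)
```

View pics/s10.png

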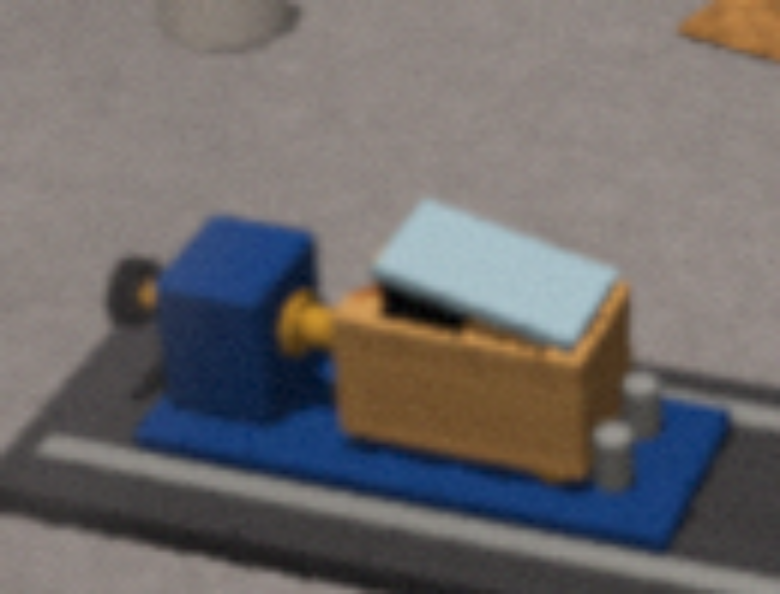

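View pics/t10.png

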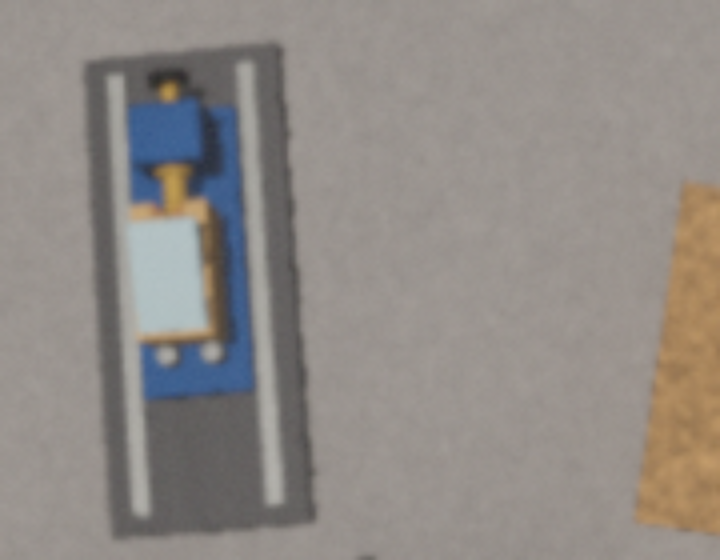

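Both views show the block seated: rim at 65.7 mm (66 expected), x within 0.3 mm, y within about 1 mm and yaw error under 1°. The gripper is clear, so I'll hand in.

```bash
python3 -c "
from workcell import bot
print(bot.job_done(), bot.get_obs()['time'])"
```

```text
the job is handed in; nothing more can be done
the job is handed in; nothing more can be done
```

The mirror block is seated in the blue mount with the mirror's low end at the studs, released and handed in at about 20 s. The interface gives no verdict.

- **How it went:** I felt first contact with the plunger at TCP x ≈ 0.573 m. One vee flank touched first, so I eased the block about 0.8 mm sideways. I then pushed the plunger back to roughly 7.5–8 mm with the underside at about mount z 42 mm and lowered the block past the studs. I backed off until the studs took the load, pressed down with about 20 N net (no movement) and opened the fingers.
- **Position check:** In the last pictures the block's top rim is at mount z 65.6–65.8 mm; fully home is 66. Its x is within 0.3 mm of the seat and its yaw error is under 1°.
- **Release and surroundings:** Wrist force was about zero after release and the gripper was well clear. I never worked near the blank or the glue bottle; I did not measure either again at the end.
- **Disagreements:** The side camera sits about 2 mm off the top camera and the arm in y. Before correction its sideways readings ran from 0.1 to 1.2 mm, against 0.6 mm from the top camera, all inside the 3 mm tolerance. Plunger travel at the last stop before the studs came out at 6.8 mm by force and about 7.3 mm by travel. The final plunger value follows from the stud and nose geometry (about 6 mm) and was not measured directly.

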